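# Reset the gauge's length stop (left-hand lever nut)

### The job

Set the sliding stop of the length gauge to the white plaster sample block. Its lever nut has a left-hand thread: swing the lever clockwise (seen from above) a good quarter turn to slacken it before you move the stop, slide the stop up until the block sits snug between it and the end fence, then swing the lever back anticlockwise until the nut is tight. Leave the block lying in the gauge and the things round about where they are.

Things in the scene. Friction and masses are not known exactly. Their poses are not given: they have to be found in the camera images.
- gauge: length gauge fixed to the worktop: grey-painted base plate 124 (x) x 300 (y) x 12 mm thick, origin at the centre of its underside, z up, yaw within 0.45 rad of the world's axes. At its -y end (right, seen from the robot) an aluminium end fence 104 mm wide, 50 mm high above the base; on its +y half two steel rails 6 mm high guide the sliding stop along y
- fence_face (a point): centre of the end fence's inner face, at gauge (0, -125, 30) mm; axes as the gauge: the stop and the block lie on its +y side
- stop_face (a point): centre of the working face of the stop's upright head (it looks to gauge -y, at the block), 30 mm above the worktop; axes as the gauge. The steel head is 70 mm wide (x), 12 mm thick (y), from 20 to 56 mm above the worktop
- stop_back (a point): middle of the back of the stop's head (the face that looks to gauge +y, towards the nut), 40 mm above the worktop; at least 60 mm free between it and the nut at the start; push here towards -y
- nut (a joint): turn of the lever nut, rad; grows CLOCKWISE seen from above. Left-hand thread: clockwise loosens (nut and washer rise 1.6 mm a rad), anticlockwise tightens. 0: washer just touches the stop's bar; starts tight at -0.2 to -0.1; hard ends at -0.3 (fully tight) and 2.2. Takes about 4 N at the lever's grip (a little more as it clamps) and stays where it is left
- nut_axis (a point): the nut's axis, at gauge (0, 75, 49) mm. The nut is 30 mm across; its top is 44 mm above the worktop
- lever_grip (a point): middle of the black grip of the nut's lever, 72 mm from the nut's axis, 49 mm above the worktop at joint 0. The lever points to gauge -x (to the robot) at joint 0, to gauge +y (left) at joint 1.57. The grip is 46 mm long, 16 mm thick, its end 90 mm from the axis and up to 63 mm high. Push it sideways here with shut fingers
- sample_centre (a point): centre (half-way up) of the sample: a white plaster block with rounded edges, 98 (along gauge x) x 60 (along gauge y) x 35 mm high, loose on the base plate beside the end fence, 1 to 5 mm from it and up to 0.04 rad askew; its own axes are turned about a quarter turn from the gauge's. About 0.26 kg
- wood_wedge: bystander: small wooden wedge, 55 x 46 x 22 mm, origin at its underside
- tile_disc: bystander: red-brown test disc, diameter 78, 10 mm thick, origin at its underside
- stop: the sliding stop: steel bar 40 mm wide, 8 mm thick, 160 mm long between the rails, upright head on its -y end. Origin at the bar's underside, in the middle of the head's working face. A closed slot round the gauge's stud lets it slide only along gauge y; it cannot be lifted out. About 0.5 kg; once slackened it slides with 3 to 6 N
- sample_block: the plaster sample block; origin at the centre of its underside
Not all that is in view belongs to the job. There is more than one size of the stop; the one meant has the size given above. Of the things that look like the sample_block, the larger one is meant.

How it is judged:
By the outcome, as a careful person would: the job done as asked, in the order asked, and still so for the second after the job is handed in, with the robot touching nothing.
It also fails if it takes over 64 s, if anything falls off the work surface, if the arm or the gripper's body presses on something with over 40 N, if the wrist force passes 120 N, or if a joint passes its speed limit or range.

### The arm

A 6-joint arm with a two-finger parallel gripper is mounted at the origin on the work surface; the furniture and walls round the work are solid. World frame = base frame: x ahead of the robot, y to its left, z up, the work surface at z = 0. Lengths are in m, angles in rad, forces in N, time in s.
With the tool pointing down it reaches from about 0.35 to 0.775 m from the base axis. Payload 7.3 kg.
Tool frame: the origin (TCP) lies midway between the tips of the shut fingers; the grasp point (between the pads) lies 19 mm behind it (robot.tcp_to_grasp is the distance from the TCP to the grasp point, in m); x points along the fingers, z is the direction in which the jaws open and shut, and the axes are right-handed (so a half turn about x gives the same grasp; the last joint's range is limited). The gripper opens to 92 mm and grips with 3 to 60 N. Pads are 19 mm wide; open, the fingers measure 130 mm over their backs; the gripper's body (75 mm by 190 mm) begins 47 mm behind the grasp point.
Start: joints at [-1.451, 0.342, 1.524, -0, 1.275, -0.146], TCP at [0.138, -0.507, 0.227] pointing down, gripper open.
Joint ranges: [-2.53, 2.53], [-0.77, 2.02], [0.04, 2.7], [-1, 4.14], [0.28, 2.66], [-3.11, 3.11]. Speed limits (rad/s): [2.57, 2.57, 3.14, 3.14, 3.14, 3.14].

### API

Orientations are given as [roll, pitch, yaw] about the fixed x, y, z axes, in that order (R = Rz(yaw) Ry(pitch) Rx(roll)).
In Python, from cell import robot gives the robot as it stands.
- The arm moves only by the tool move_arm, never from a script. Its argument "deltas" is a list of rows, each an object with "dp": the shift along the tool's x, y, z in m, a list of three; "turn": the turn, a rotation vector about the tool's x, y, z in degrees, a list of three. A call has 1 to 10 rows; each row is the pose to reach, as a shift and turn from the pose commanded when the call began, along the tool's axes at that moment; what a row does not reach only later rows make up. A row lasts 1/10 s, in which the tool goes at most 50 mm and 8.59 degrees, less where a joint would pass 70% of its speed; a pose out of reach is approached as far as the arm can. A call with a gripper value outside its range is refused whole. "hand" is the finger opening in m, from 0 to 0.0918, set as the call begins (left out, the last holds). The fingers move at their own pace and stop on an object; "squeeze" is the grip in N (left out, the last holds). Time passes only in rows, so rows that repeat a pose let the fingers close. It gives the time, the measured TCP pose, the force and the opening at its end, in the units of the state.
- robot.observe(): the state, without advancing time (a new reading comes with each control period).
- robot.read_camera(name): name is "scene" or "side" or "wrist"; returns (picture, depth): 420x560x3 uint8, red, green, blue; 420x560 float32, m along the optical axis (not along the pixel's ray), 0 where there is no reading.
- robot.camera_info(name): a dict with "fx", "fy", "cx", "cy" (pixels), "k1" (the pictures are not rectified: a ray, as slopes to the right and down, at radius r is drawn at 1 + k1 r^2 times it, then the intrinsics apply), "R" (3x3) and "t" (3): a world point X has camera coordinates R X + t. Camera axes: x right, y down, z forward; pixel columns grow to the right and rows downward; lengths in m; the calibration is good to about 2 mm. A picture is of the moment at which its call begins: read the wrist's pose just before it. camera_info takes no time and is no camera call; for the wrist camera it gives the pose at the moment of the call.
- robot.hand_in(): hands the job in, once; it reports no verdict.
The state is a dict: "time": time; "qpos": joint angles; "qvel": joint speeds; "joint_efforts": joint torques, N m; "tool_pos": TCP position; "tool_rot": TCP orientation; "contact_force": force on the tool from outside, world axes, zero at the start; "torque": the same for the moment, N m; "opening": finger opening in m.
Only numpy, scipy, OpenCV 4.12 (cv2) and the standard library are available. Lean on these libraries where they do the work, as an engineer would, in place of code of your own. Each camera call takes 0.05 s, during which the arm holds its last target.

## Working session

There is one attempt and no reset: what is moved stays moved. The work goes in short steps, Python scripts to look and compute and a tool call to move; the robot and the scene stay as the last step left them, time stands still between calls to the robot, and variables do not carry over. Pictures are saved under pics/ and viewed, and the job is handed in when it is done.

Besides the shell and the picture viewer there is one more tool, called by a JSON object that holds its "method" and its "body". move_arm: Moves the arm, as the interface text tells. Its arguments: {"type":"object","properties":{"deltas":{"type":"array"},"hand":{"type":"number"},"squeeze":{"type":"number"}},"required":["deltas"]}

```bash
ls; mkdir -p pics
python3 - <<'E'
from cell import robot
import cv2
o=robot.observe(); print(o)
for n in ("scene","side"):
    p,d=robot.read_camera(n); cv2.imwrite(f"pics/{n}0.png",p[:,:,::-1])
    import numpy as np; np.save(f"pics/{n}0_d.npy",d); np.save(f"pics/{n}0_p.npy",p)
    print(n,robot.camera_info(n))
E
```

```text
pics
{'time': 0.0, 'qpos': array([-1.45099109e+00,  3.42744777e-01,  1.52500553e+00,  2.11004091e-05,
        1.27539998e+00, -1.45995725e-01]), 'qvel': array([-0.00053797, -0.0013045 ,  0.0014941 ,  0.0012226 , -0.00170707,
       -0.00092853]), 'joint_efforts': array([ 8.73246427e-04, -4.31241417e+01, -2.44219798e+01,  7.18881330e-02,
        5.59620315e-02, -1.31634051e-04]), 'tool_pos': array([ 0.13788954, -0.50615212,  0.22603753]), 'tool_rot': array([2.98264409, 1.56923856, 1.67764257]), 'contact_force': array([-0.85767595, -0.2159142 , -0.53474505]), 'torque': array([ 0.06396461, -0.00780654, -0.00134835]), 'opening': 0.09190839821055957}
scene {'fx': 521.0326180686535, 'fy': 521.0326180686535, 'cx': 282.7875770146446, 'cy': 215.20700494196888, 'k1': 0.06257308993235562, 'R': array([[ 0.81548164, -0.57826682,  0.02443707],
       [-0.22438396, -0.35478544, -0.90762279],
       [ 0.53351807,  0.73466644, -0.41907481]]), 't': array([-0.52670715,  0.13589642,  0.97425566])}
side {'fx': 498.93270054428086, 'fy': 498.93270054428086, 'cx': 272.7902860104389, 'cy': 208.19646262550324, 'k1': -0.005375745664023673, 'R': array([[-0.83570103, -0.54912544, -0.008065  ],
       [-0.31715259,  0.494552  , -0.80921725],
       [ 0.44835034, -0.67370585, -0.58745417]]), 't': array([0.37343728, 0.29178265, 0.74223604])}
```

View pics/scene0.png

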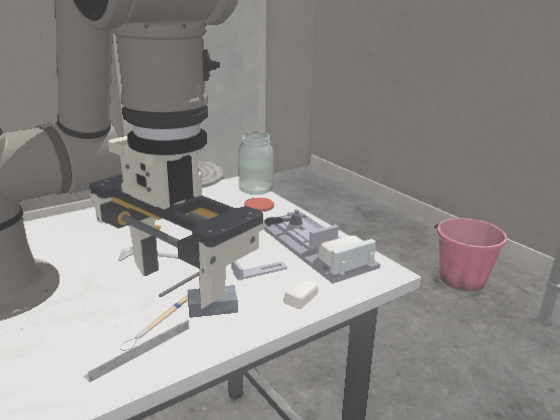

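View pics/side0.png

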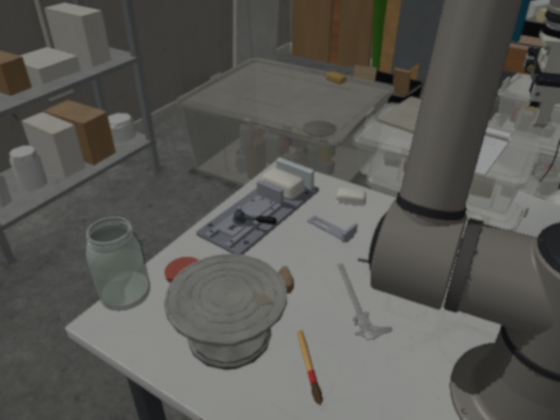

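The scene view shows the gauge at about (315,240), with the block at (342,250) and the lever at (280,220). In the side view the gauge is at about (260,210). I'll enlarge both.

```bash
cat > h.py <<'E'
import numpy as np, cv2
def project(ci,X):
    c=np.asarray(X)@ci["R"].T+ci["t"]; s=c[...,:2]/c[...,2:]
    r2=(s**2).sum(-1,keepdims=True); s=s*(1+ci["k1"]*r2)
    return s*[ci["fx"],ci["fy"]]+[ci["cx"],ci["cy"]]
def ray(ci,uv):
    s0=(np.asarray(uv,float)-[ci["cx"],ci["cy"]])/[ci["fx"],ci["fy"]]; s=s0.copy()
    for _ in range(20): s=s0/(1+ci["k1"]*(s**2).sum(-1,keepdims=True))
    return s
def at_depth(ci,uv,z):
    s=ray(ci,uv); c=np.concatenate([s*np.asarray(z)[...,None],np.asarray(z)[...,None]],-1)
    return (c-ci["t"])@ci["R"]
def at_height(ci,uv,h):
    s=ray(ci,uv); d=np.concatenate([s,np.ones_like(s[...,:1])],-1)@ci["R"]; o=-ci["t"]@ci["R"]
    return o+d*((h-o[2])/d[...,2:3])
def cloud(ci,d):
    v,u=np.mgrid[0:d.shape[0],0:d.shape[1]]
    return at_depth(ci,np.stack([u,v],-1),d)
E
python3 - <<'E'
import cv2
a=cv2.imread("pics/scene0.png")[180:290,230:390]; cv2.imwrite("pics/sc_crop.png",cv2.resize(a,None,fx=5,fy=5,interpolation=cv2.INTER_CUBIC))
a=cv2.imread("pics/side0.png")[150:260,190:350]; cv2.imwrite("pics/si_crop.png",cv2.resize(a,None,fx=5,fy=5,interpolation=cv2.INTER_CUBIC))
E
```

```text
(no output)
```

View pics/sc_crop.png

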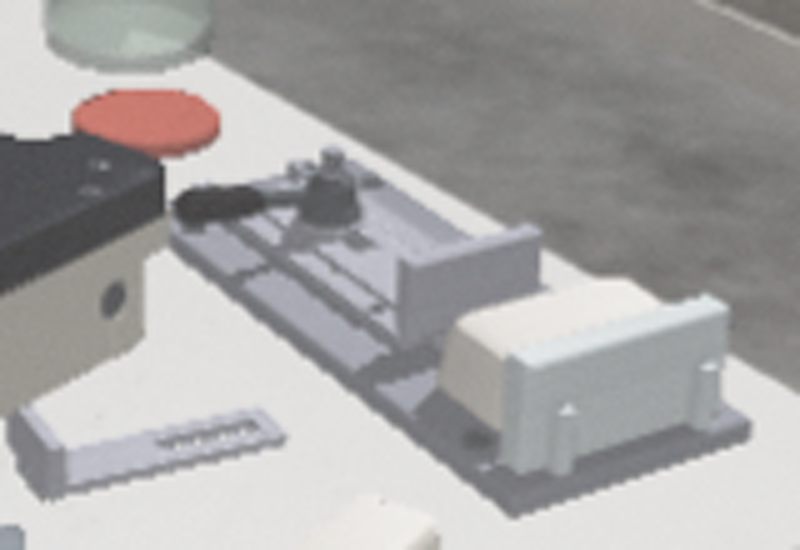

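View pics/si_crop.png

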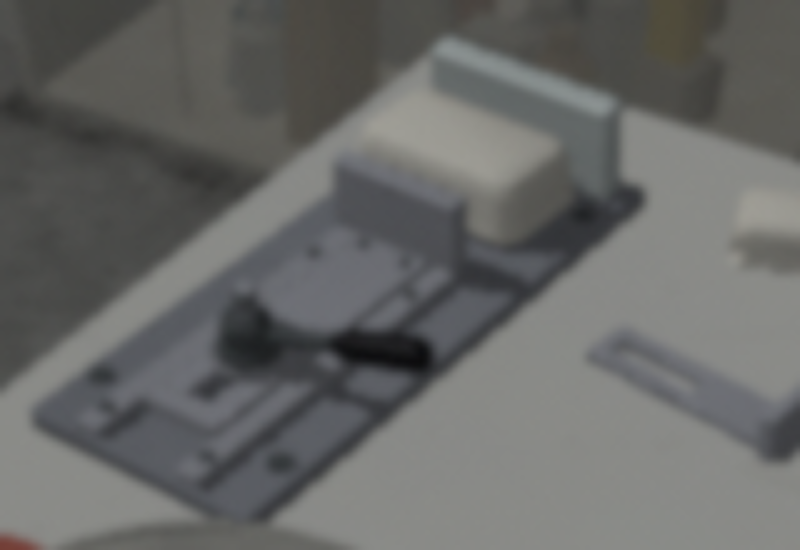

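```bash
cat > m1.py <<'E'
from cell import robot; from h import *
sc=robot.camera_info("scene"); si=robot.camera_info("side")
S=lambda x,y:(x/5+230-.4,y/5+180-.4); T=lambda x,y:(x/5+190-.4,y/5+150-.4)
for n,ci,pts,h in [("scene plate",sc,[S(512,500),S(748,422),S(172,232)],.012),("side plate",si,[T(35,412),T(255,518),T(640,198)],.012),
  ("fence top scene",sc,[S(505,355),S(727,305)],.062),("fence top side",si,[T(435,50),T(612,115)],.062),
  ("head top scene",sc,[S(400,265),S(540,232)],.056),("head top side",si,[T(335,160),T(462,208)],.056),
  ("grip scene",sc,[S(215,205)],.049),("grip side",si,[T(385,348)],.049),("nut scene",sc,[S(335,165)],.049)]:
    print(n,np.round(at_height(ci,np.array(pts),h)*1000,1).tolist())
E
python3 m1.py
```

```text
scene plate [[527.1, -331.3, 12.0], [647.3, -337.8, 12.0], [546.4, -64.1, 12.0]]
side plate [[667.1, -40.2, 12.0], [547.8, -35.8, 12.0], [530.4, -321.9, 12.0]]
fence top scene [[538.3, -309.0, 62.0], [641.1, -325.2, 62.0]]
fence top side [[641.8, -314.4, 62.0], [540.4, -308.8, 62.0]]
head top scene [[559.4, -216.6, 56.0], [630.0, -224.1, 56.0]]
head top side [[632.2, -215.6, 56.0], [562.4, -213.8, 56.0]]
grip scene [[535.4, -114.6, 49.0]]
grip side [[539.2, -117.9, 49.0]]
nut scene [[606.2, -108.8, 49.0]]
```

```bash
cat >> h.py <<'E'
from scipy.spatial.transform import Rotation as Rot
def toolR(o): return Rot.from_euler("xyz",o["tool_rot"])
E
python3 - <<'E'
from cell import robot; from h import *
o=robot.observe(); R=toolR(o).as_matrix(); print(R.round(4)); print(robot.camera_info("wrist"))
c=robot.camera_info("wrist"); print("cam centre",-c["R"].T@c["t"])
tgt=np.array([.58,-.18,.30]); print(R.T@(tgt-o["tool_pos"]))
# joint 6 / yaw info
print("jaw dir world",R[:,2], "y",R[:,1])
E
```

```text
[[-2.000e-04  9.649e-01  2.627e-01]
 [ 1.400e-03  2.627e-01 -9.649e-01]
 [-1.000e+00  2.000e-04 -1.400e-03]]
{'fx': 336.38012715395314, 'fy': 336.38012715395314, 'cx': 284.8086334091518, 'cy': 203.0325372028231, 'k1': -0.015512683933744009, 'R': array([[ 0.26238755, -0.96496097, -0.00175863],
       [-0.91869643, -0.25036425,  0.3054744 ],
       [-0.29521117, -0.07853703, -0.95219867]]), 't': array([-0.52498314, -0.03880171,  0.39255728])}
cam centre [ 0.21798935 -0.48547252  0.3847222 ]
[-0.07350971  0.51228755 -0.19869196]
jaw dir world [ 0.26269539 -0.96487782 -0.00138704] y [9.64878800e-01 2.62695383e-01 1.90992363e-04]
```

Run:
```python
from cell import robot; from h import *
sc=robot.camera_info("scene"); si=robot.camera_info("side")
print("jar base side",at_height(si,np.array([[100,285.],[145,285],[122,304]]),0)[:, :2].round(3).tolist())
print("stand base side",at_height(si,np.array([[188,335.],[270,335],[230,358]]),0)[:, :2].round(3).tolist())
print("disc/wedge side",at_height(si,np.array([[184,270.],[286,280]]),0.01)[:, :2].round(3).tolist())
c=cloud(si,np.load("pics/side0_d.npy")); 
for u,v in [(110,230),(225,290),(170,295),(285,300),(225,268),(286,275)]: print(u,v,c[v,u].round(3))
# heightmap: points above 0.07 and in region
m=(c[...,2]>.07)&(c[...,0]>.4)&(c[...,0]<.8)&(c[...,1]>-.4)&(c[...,1]<.3); 
import collections
q=c[m]; 
H,xe,ye=np.histogram2d(q[:,0],q[:,1],bins=[np.arange(.4,.81,.04),np.arange(-.4,.31,.05)]); print(H.astype(int))
```

```text
jar base side [[0.728, 0.173], [0.655, 0.126], [0.656, 0.185]]
stand base side [[0.507, 0.173], [0.389, 0.097], [0.417, 0.172]]
disc/wedge side [[0.612, 0.062], [0.431, -0.022]]
110 230 [0.7   0.141 0.124]
225 290 [0.451 0.131 0.103]
170 295 [0.518 0.186 0.102]
285 300 [0.359 0.097 0.102]
225 268 [0.483 0.09  0.102]
286 275 [ 0.432 -0.023  0.022]
[[   0    0    0    0    0    0    0    0   46  515  579  676  510    0]
 [   0    0    0    0    0    0    0    0   70  478  548  616  485    0]
 [   0    0    0    0    0    0    0    0    1  385  512  574  213    0]
 [   0    0    0    0    0    0    0    0    0   44  241  170    0    0]
 [   0    0    0    0    0    0    0    0    0    0    0    0    0    0]
 [   0    0    0    0    0    0    0    0    0    0  192 1113   14    0]
 [   0    0    0    0    0    0    0    0    0    0  191  343  591    0]
 [   0    0    0    0    0    0    0    0    0    0  415  365   77    0]
 [   0    0    0    0    0    0    0    0    0    0    0    0    0    0]
 [   0    0    0    0    0    0    0    0    0    0    0    0    0    0]]
```

{"method": "move_arm", "body": {"deltas": [{"dp":[0,0.02,-0.01],"turn":[-3,0,0]},{"dp":[0,0.06,-0.025],"turn":[-9,0,0]},{"dp":[0,0.1,-0.042],"turn":[-16,0,0]},{"dp":[0,0.145,-0.06],"turn":[-23,0,0]},{"dp":[0,0.19,-0.08],"turn":[-30,0,0]},{"dp":[0,0.235,-0.1],"turn":[-37,0,0]},{"dp":[0,0.28,-0.118],"turn":[-44,0,0]},{"dp":[0,0.325,-0.136],"turn":[-51,0,0]},{"dp":[0,0.37,-0.155],"turn":[-58,0,0]},{"dp":[0,0.41,-0.172],"turn":[-65,0,0]}], "hand": 0, "squeeze": 10}}

```text
time: 1.1
tool_pos: [0.4898, -0.231, 0.2264]
tool_rot: [2.594, 1.57, 2.429]
contact_force: [0.6, -0.6, 0.6]
opening: 0.0166
```

{"method": "move_arm", "body": {"deltas": [{"dp":[0,0.02,0.02],"turn":[-4,0,0]},{"dp":[0,0.037,0.034],"turn":[-7,0,0]},{"dp":[0,0.037,0.034],"turn":[-7,0,0]},{"dp":[0,0.037,0.034],"turn":[-7,0,0]}]}}

```text
time: 1.5
tool_pos: [0.5278, -0.202, 0.2262]
tool_rot: [3.069, 1.57, 3.021]
contact_force: [-0.5, -0.9, -0.1]
opening: 0.0003
```

Run:
```python
from cell import robot; from h import *
o=robot.observe(); print(o["tool_pos"],o["qpos"],o["opening"],o["contact_force"]); print(toolR(o).as_matrix().round(3))
for n in ("wrist","side","scene"):
    ci=robot.camera_info(n); p,d=robot.read_camera(n); cv2.imwrite(f"pics/{n}1.png",p[:,:,::-1]); np.save(f"pics/{n}1_d.npy",d); np.save(f"pics/{n}1_ci.npy",ci,allow_pickle=True)
```

```text
[ 0.5278023  -0.20202867  0.22617472] [-5.00897321e-01  4.17054530e-01  1.41073201e+00 -4.95299825e-04
  1.31500452e+00 -4.52492782e-01] 0.0003466294871206094 [-0.46882164 -0.93477922 -0.06049667]
[[-0.001  0.048  0.999]
 [ 0.     0.999 -0.048]
 [-1.     0.    -0.001]]
```

View pics/wrist1.png

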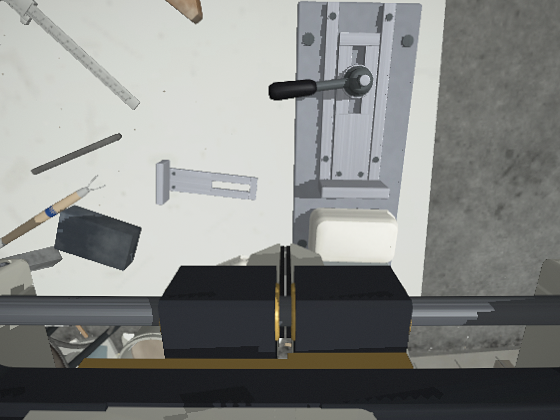

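View pics/side1.png

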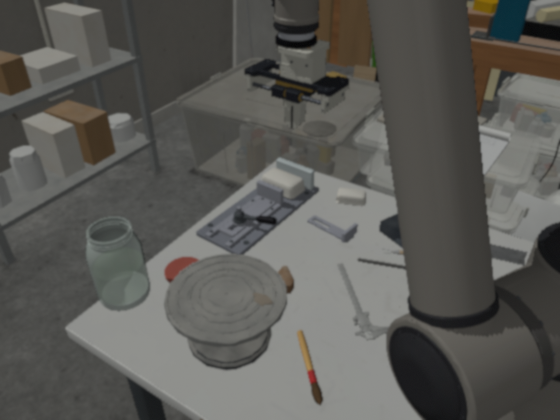

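Run:
```python
import cv2
a=cv2.imread("pics/wrist1.png")
cv2.imwrite("pics/w1a.png",cv2.resize(a[0:140,260:450],None,fx=4,fy=4,interpolation=cv2.INTER_CUBIC))
cv2.imwrite("pics/w1b.png",cv2.resize(a[130:275,270:450],None,fx=4,fy=4,interpolation=cv2.INTER_CUBIC))
```

```text
(no output)
```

View pics/w1a.png

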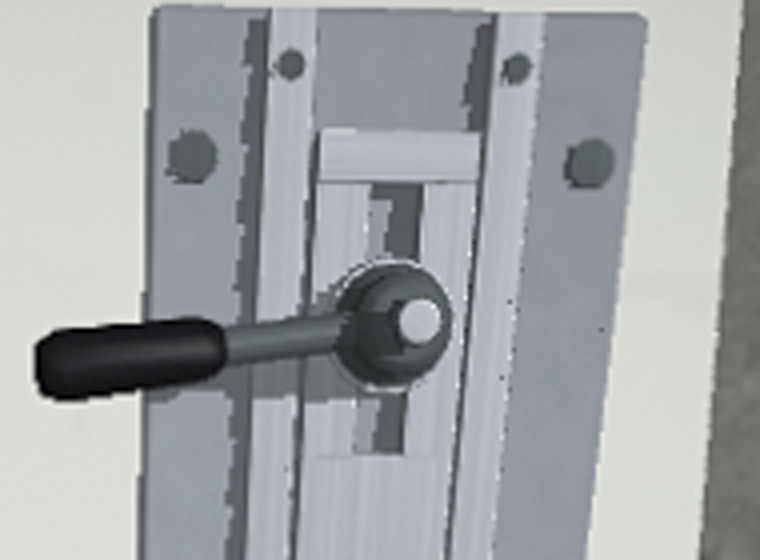

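View pics/w1b.png

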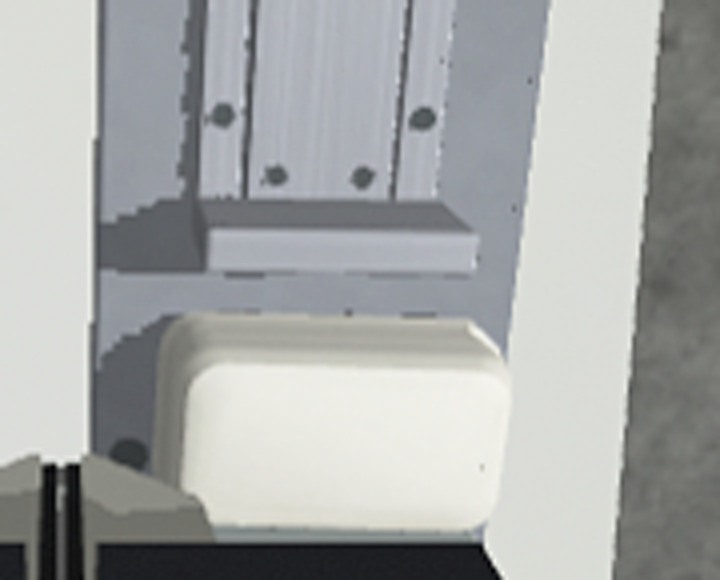

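```bash
cat > m2.py <<'E'
from h import *
ci=np.load("pics/wrist1_ci.npy",allow_pickle=True).item(); d=np.load("pics/wrist1_d.npy")
A=lambda x,y:(x/4+260-.4,y/4-.4); B=lambda x,y:(x/4+270-.4,y/4+130-.4)
P=lambda pts,h:at_height(ci,np.array(pts,float),h)*1000
c=P([A(152,8),A(648,18)],.012); print("corners",c.round(1).tolist(), np.linalg.norm(c[0]-c[1]))
L=P([A(150,60),A(147,200),B(98,120),B(92,430)],.012); Rr=P([A(642,60),B(540,70),B(515,330)],.012)
print(L.round(1).tolist(),Rr.round(1).tolist())
print("yaw L",np.arctan2(*(L[0]-L[-1])[[0,1]]),"R",np.arctan2(*(Rr[0]-Rr[-1])[[0,1]]),"end",np.arctan2(c[1,1]-c[0,1],c[1,0]-c[0,0]))
print("nut top stud",P([A(418,322)],.060).round(1),P([A(418,322)],.05).round(1))
print("grip ends",P([A(55,368),A(205,350)],.052).round(1).tolist())
print("head top back/front edge",P([B(208,228),B(472,236),B(208,268),B(475,273)],.056).round(1).tolist())
print("head back base",P([B(203,200),B(440,203)],.020).round(1).tolist())
print("block top",P([B(190,380),B(510,390),B(190,525),B(490,525)],.047).round(1).tolist())
X=cloud(ci,d)
for q in [A(418,322),A(120,355),B(340,250),B(340,450),B(330,100),A(100,500),A(130,355)]:
    u,v=np.round(q).astype(int); print((u,v),X[v,u].round(4))
E
python3 m2.py
```

```text
corners [[548.1, -32.5, 12.0], [669.9, -40.2, 12.0]] 122.11462455737279
[[547.1, -43.9, 12.0], [545.2, -75.8, 12.0], [538.3, -188.7, 12.0], [532.7, -282.5, 12.0]] [[669.1, -49.5, 12.0], [661.0, -180.6, 12.0], [658.2, -256.7, 12.0]]
yaw L 0.06029282567084451 R 0.05256725086067578 end -0.06319266395464322
nut top stud [[ 604. -110.   60.]] [[ 606.2 -109.7   50. ]]
grip ends [[520.7, -115.9, 52.0], [556.1, -113.6, 52.0]]
head top back/front edge [[564.2, -209.4, 56.0], [631.0, -214.7, 56.0], [564.0, -220.0, 56.0], [632.2, -224.6, 56.0]]
head back base [[566.5, -211.1, 20.0], [632.5, -215.1, 20.0]]
block top [[559.6, -253.9, 47.0], [645.9, -261.0, 47.0], [558.8, -297.3, 47.0], [642.5, -301.4, 47.0]]
(np.int64(364), np.int64(80)) [ 0.6039 -0.1099  0.0603]
(np.int64(290), np.int64(88)) [ 0.5365 -0.1135  0.0565]
(np.int64(355), np.int64(192)) [ 0.5977 -0.2162  0.0578]
(np.int64(355), np.int64(242)) [ 0.6004 -0.2756  0.0486]
(np.int64(352), np.int64(155)) [ 0.6013 -0.1851  0.0203]
(np.int64(285), np.int64(125)) [ 0.5299 -0.1513  0.0016]
(np.int64(292), np.int64(88)) [ 0.5383 -0.1136  0.0558]
```

{"method": "move_arm", "body": {"deltas": [{"dp":[0.01,0.03,-0.001],"turn":[0.4,0,0]},{"dp":[0.04,0.053,-0.002],"turn":[0.7,0,0]},{"dp":[0.08,0.053,-0.002],"turn":[0.7,0,0]},{"dp":[0.12,0.053,-0.002],"turn":[0.7,0,0]},{"dp":[0.155,0.053,-0.002],"turn":[0.7,0,0]},{"dp":[0.18,0.053,-0.002],"turn":[0.7,0,0]},{"dp":[0.192,0.053,-0.002],"turn":[0.7,0,0]},{"dp":[0.192,0.053,-0.002],"turn":[0.7,0,0]},{"dp":[0.192,0.053,-0.002],"turn":[0.7,0,0]}]}}

```text
time: 2.55
tool_pos: [0.5293, -0.1499, 0.0358]
tool_rot: [-0.415, 1.569, -0.476]
contact_force: [0.3, -0.1, 0.6]
opening: 0.0005
```

```bash
cat > way.py <<'E'
from h import *
yaw=-.06; C=np.array([600,-186.]); G=np.array([[np.cos(yaw),-np.sin(yaw)],[np.sin(yaw),np.cos(yaw)]])
def g2w(p): return C+G@np.asarray(p,float)
def w2g(p): return G.T@(np.asarray(p)[:2]-C)
def pusher(th,rc=78,sgn=1,hx=19,hy=9.5):
    s=hx*abs(np.sin(th))+hy*abs(np.cos(th))+8
    return np.array([0,75])+rc*np.array([-np.cos(th),np.sin(th)])-sgn*s*np.array([np.sin(th),np.cos(th)])
E
python3 - <<'E'
from cell import robot; from way import *
o=robot.observe(); print(o["tool_pos"],o["contact_force"],w2g(o["tool_pos"]*1000)); R=toolR(o).as_matrix(); print(R.round(4))
g0=w2g(o["tool_pos"]*1000)
for th in np.arange(-.12,1.9,.1): print(round(th,2),pusher(th).round(1),"d(y,z) mm",(pusher(th)-g0)[::-1].round(1))
ci=robot.camera_info("wrist"); p,d=robot.read_camera("wrist"); cv2.imwrite("pics/wrist2.png",p[:,:,::-1])
E
```

```text
[ 0.52927768 -0.14993831  0.03581346] [ 0.30713393 -0.05975326  0.57851785] [-72.75745991  31.75600674]
[[ 1.600e-03  6.130e-02  9.981e-01]
 [-8.000e-04  9.981e-01 -6.130e-02]
 [-1.000e+00 -7.000e-04  1.600e-03]]
-0.12 [-75.1  46.1] d(y,z) mm [14.3 -2.3]
-0.02 [-77.6  55.6] d(y,z) mm [23.8 -4.9]
0.08 [-79.3  62.3] d(y,z) mm [30.6 -6.5]
0.18 [-80.5  68.6] d(y,z) mm [36.8 -7.7]
0.28 [-81.1  75. ] d(y,z) mm [43.3 -8.4]
0.38 [-81.3  81.8] d(y,z) mm [50.  -8.5]
0.48 [-80.8  88.7] d(y,z) mm [56.9 -8.1]
0.58 [-79.7  95.7] d(y,z) mm [63.9 -6.9]
0.68 [-77.8 102.8] d(y,z) mm [71.  -5.1]
0.78 [-75.2 109.9] d(y,z) mm [78.1 -2.5]
0.88 [-71.8 116.8] d(y,z) mm [85.1  0.9]
0.98 [-67.6 123.6] d(y,z) mm [91.8  5.2]
1.08 [-62.5 130. ] d(y,z) mm [98.3 10.2]
1.18 [-56.7 136. ] d(y,z) mm [104.2  16.1]
1.28 [-50.1 141.4] d(y,z) mm [109.7  22.7]
1.38 [-42.7 146.2] d(y,z) mm [114.4  30. ]
1.48 [-34.7 150.2] d(y,z) mm [118.4  38. ]
1.58 [-26.4 153.2] d(y,z) mm [121.5  46.4]
1.68 [-19.3 155.6] d(y,z) mm [123.8  53.5]
1.78 [-11.7 157.2] d(y,z) mm [125.5  61. ]
1.88 [ -3.9 158.1] d(y,z) mm [126.4  68.9]
```

View pics/wrist2.png

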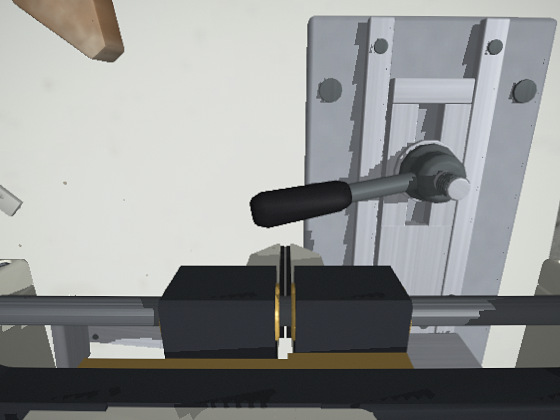

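The wrist view shows the fingertips at (285,250), just on the -y side of the grip at (300,203), with nothing in the way. I'll start the swing.

{"method": "move_arm", "body": {"deltas": [{"dp":[0,0.007,-0.001]},{"dp":[0,0.014,-0.002]},{"dp":[0,0.022,-0.004]},{"dp":[0,0.03,-0.006]},{"dp":[0,0.037,-0.008]},{"dp":[0,0.044,-0.008]},{"dp":[0,0.051,-0.008]},{"dp":[0,0.058,-0.008]},{"dp":[0,0.065,-0.007]},{"dp":[0,0.072,-0.005]}]}}

```text
invalid input
```

Run:
```python
from cell import robot; from way import *
o=robot.observe(); print(o["tool_pos"],o["contact_force"],w2g(o["tool_pos"]*1000))
ci=robot.camera_info("wrist"); p,d=robot.read_camera("wrist"); cv2.imwrite("pics/wrist3.png",p[:,:,::-1])
```

```text
[ 0.52958739 -0.14991134  0.03621683] [-0.46524581 -0.22108004 -0.58404584] [-72.44992516  31.80149621]
```

View pics/wrist3.png

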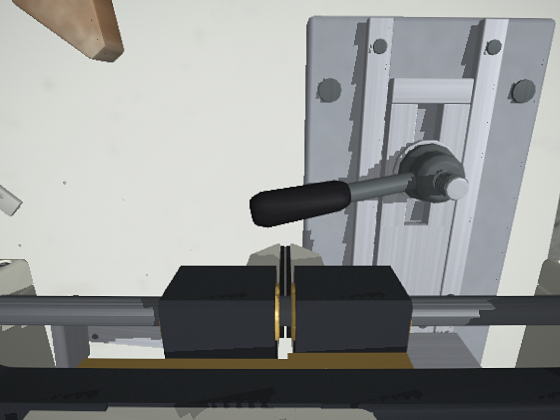

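The call was refused because the turn was missing, so nothing has moved. I'll repeat it with the turn given.

{"method": "move_arm", "body": {"deltas": [{"dp":[0,0.007,-0.001],"turn":[0,0,0]},{"dp":[0,0.014,-0.002],"turn":[0,0,0]},{"dp":[0,0.022,-0.004],"turn":[0,0,0]},{"dp":[0,0.03,-0.006],"turn":[0,0,0]},{"dp":[0,0.037,-0.008],"turn":[0,0,0]},{"dp":[0,0.044,-0.008],"turn":[0,0,0]},{"dp":[0,0.051,-0.008],"turn":[0,0,0]},{"dp":[0,0.058,-0.008],"turn":[0,0,0]},{"dp":[0,0.065,-0.007],"turn":[0,0,0]},{"dp":[0,0.072,-0.005],"turn":[0,0,0]}]}}

```text
time: 3.65
tool_pos: [0.5276, -0.0764, 0.0345]
tool_rot: [3.096, 1.57, 3.036]
contact_force: [-0.6, -3.8, 1.1]
opening: 0.0006
```

Run:
```python
from cell import robot; from way import *
o=robot.observe(); print(o["tool_pos"],o["contact_force"],w2g(o["tool_pos"]*1000))
ci=robot.camera_info("wrist"); p,d=robot.read_camera("wrist"); cv2.imwrite("pics/wrist4.png",p[:,:,::-1])
```

```text
[ 0.52761801 -0.07639847  0.0344877 ] [-0.57205836 -3.79923506  1.07992408] [-78.82389224 105.06399239]
```

View pics/wrist4.png

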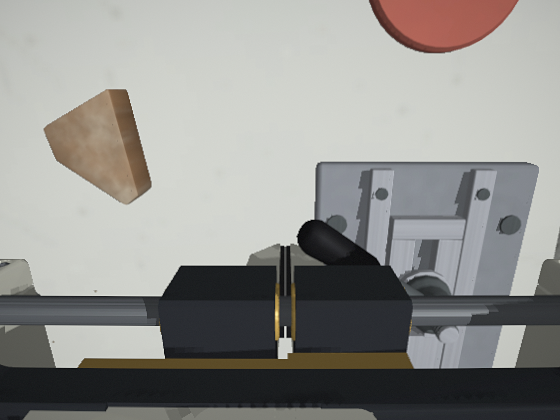

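{"method": "move_arm", "body": {"deltas": [{"dp":[0,0.006,0.004],"turn":[0,0,0]},{"dp":[0,0.012,0.007],"turn":[0,0,0]},{"dp":[0,0.0185,0.011],"turn":[0,0,0]},{"dp":[0,0.025,0.016],"turn":[0,0,0]},{"dp":[0,0.031,0.022],"turn":[0,0,0]},{"dp":[0,0.036,0.029],"turn":[0,0,0]},{"dp":[0,0.041,0.036],"turn":[0,0,0]},{"dp":[0,0.045,0.044],"turn":[0,0,0]},{"dp":[0,0.048,0.052],"turn":[0,0,0]},{"dp":[0,0.05,0.06],"turn":[0,0,0]}]}}

```text
time: 4.7
tool_pos: [0.5913, -0.0304, 0.0345]
tool_rot: [3.14, 1.57, 3.08]
contact_force: [-4.7, -2.3, 0.3]
opening: 0.0005
```

{"method": "move_arm", "body": {"deltas": [{"dp":[0,0.001,0.006],"turn":[0,0,0]},{"dp":[0,0.002,0.012],"turn":[0,0,0]},{"dp":[0,0.002,0.015],"turn":[0,0,0]}]}}

```text
time: 5.0
tool_pos: [0.6064, -0.0296, 0.0345]
tool_rot: [2.876, 1.57, 2.815]
contact_force: [-3.5, -0.9, 0.7]
opening: 0.0005
```

Run:
```python
from cell import robot; from way import *
o=robot.observe(); print(o["tool_pos"],o["contact_force"],w2g(o["tool_pos"]*1000))
ci=robot.camera_info("wrist"); p,d=robot.read_camera("wrist"); cv2.imwrite("pics/wrist5.png",p[:,:,::-1])
p,d=robot.read_camera("side"); cv2.imwrite("pics/side5.png",cv2.resize(p[120:270,170:370,::-1],None,fx=4,fy=4,interpolation=cv2.INTER_CUBIC))
```

```text
[ 0.60641184 -0.02958778  0.0345248 ] [-3.53110708 -0.88369586  0.72046586] [ -2.97879711 156.51524222]
```

View pics/wrist5.png

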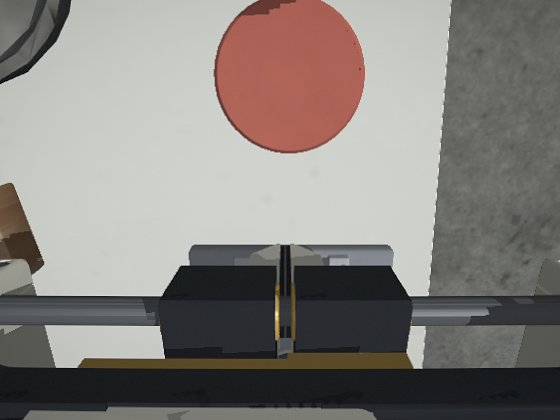

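View pics/side5.png

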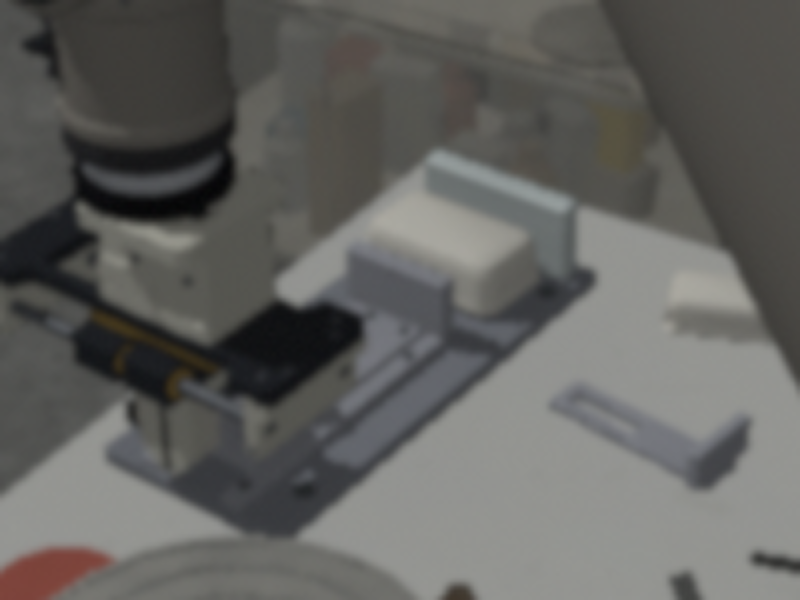

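{"method": "move_arm", "body": {"deltas": [{"dp":[0,-0.001,-0.01],"turn":[0,0,0]},{"dp":[0,-0.002,-0.025],"turn":[0,0,0]},{"dp":[-0.03,-0.002,-0.03],"turn":[0,0,0]},{"dp":[-0.07,-0.01,-0.025],"turn":[0,0,0]},{"dp":[-0.1,-0.04,-0.015],"turn":[0,0,0]},{"dp":[-0.11,-0.08,0],"turn":[0,0,0]},{"dp":[-0.11,-0.12,0.003],"turn":[0,0,0]},{"dp":[-0.11,-0.152,0.003],"turn":[0,0,0]},{"dp":[-0.11,-0.156,0.003],"turn":[0,0,0]},{"dp":[-0.11,-0.156,0.003],"turn":[0,0,0]}]}}

```text
time: 6.1
tool_pos: [0.6, -0.1863, 0.1449]
tool_rot: [0.05, 1.569, -0.013]
contact_force: [-0.3, 0.6, -0.1]
opening: 0.0005
```

Run:
```python
from cell import robot; from way import *
o=robot.observe(); print(o["tool_pos"],o["contact_force"],w2g(o["tool_pos"]*1000))
ci=robot.camera_info("wrist"); p,d=robot.read_camera("wrist"); cv2.imwrite("pics/wrist6.png",p[:,:,::-1])
np.save("pics/wrist6_d.npy",d); np.save("pics/wrist6_ci.npy",ci,allow_pickle=True)
```

```text
[ 0.6000329  -0.18632767  0.14488731] [-0.28298368  0.56227747 -0.05459959] [ 0.05249308 -0.32510549]
```

View pics/wrist6.png

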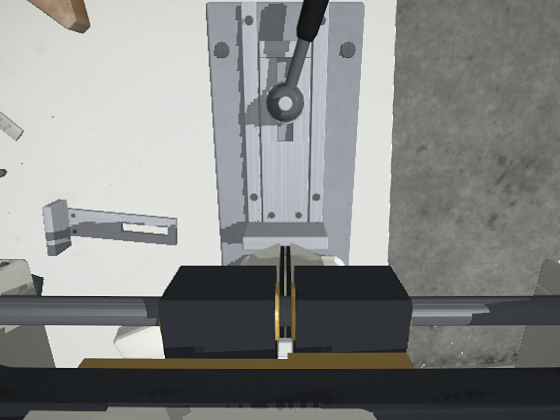

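The lever now points to about θ≈1.8, from (286,103) to (312,20), so the nut is slack. I'll go down behind the head.

{"method": "move_arm", "body": {"deltas": [{"dp":[0.03,0.005,0],"turn":[0,0,0]},{"dp":[0.07,0.005,0],"turn":[0,0,0]},{"dp":[0.1,0.005,0],"turn":[0,0,0]},{"dp":[0.112,0.005,0],"turn":[0,0,0]},{"dp":[0.112,0.005,0],"turn":[0,0,0]},{"dp":[0.112,0.005,0],"turn":[0,0,0]}]}}

```text
time: 6.75
tool_pos: [0.6011, -0.1803, 0.0341]
tool_rot: [-0.329, 1.568, -0.389]
contact_force: [0.0, -0.1, 0.9]
opening: 0.0005
```

Run:
```python
from cell import robot; from way import *
o=robot.observe(); print(o["tool_pos"],o["contact_force"],w2g(o["tool_pos"]*1000))
```

```text
[ 0.60107104 -0.18026569  0.0341413 ] [ 0.02087906 -0.06388538  0.92392313] [0.72526358 5.78821184]
```

{"method": "move_arm", "body": {"deltas": [{"dp":[0,-0.006,0],"turn":[0,0,0]},{"dp":[0,-0.012,0],"turn":[0,0,0]},{"dp":[0,-0.018,0],"turn":[0,0,0]},{"dp":[0,-0.021,0],"turn":[0,0,0]},{"dp":[0,-0.024,0],"turn":[0,0,0]},{"dp":[0,-0.027,0],"turn":[0,0,0]},{"dp":[0,-0.03,0],"turn":[0,0,0]},{"dp":[0,-0.033,0],"turn":[0,0,0]},{"dp":[0,-0.036,0],"turn":[0,0,0]},{"dp":[0,-0.038,0],"turn":[0,0,0]}]}}

```text
time: 7.75
tool_pos: [0.5976, -0.2187, 0.0327]
tool_rot: [-3.106, 1.571, 3.116]
contact_force: [0.3, 4.9, 3.8]
opening: 0.0006
```

Run:
```python
from cell import robot; from way import *
o=robot.observe(); print(o["tool_pos"],o["contact_force"],w2g(o["tool_pos"]*1000))
p,d=robot.read_camera("scene"); cv2.imwrite("pics/scene7.png",cv2.resize(p[170:300,230:400,::-1],None,fx=4,fy=4,interpolation=cv2.INTER_CUBIC))
```

```text
[ 0.59757367 -0.21873069  0.03267112] [0.2678243  4.87103675 3.81940017] [ -0.45930099 -32.81728885]
```

View pics/scene7.png

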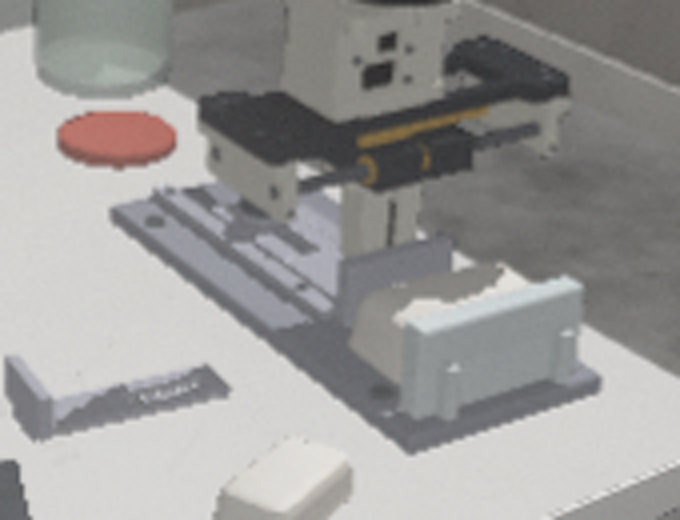

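The stop slides with about 5 N and is nearly at the block. I'll continue slowly.

{"method": "move_arm", "body": {"deltas": [{"dp":[0,-0.001,0],"turn":[0,0,0]},{"dp":[0,-0.002,0],"turn":[0,0,0]},{"dp":[0,-0.003,0],"turn":[0,0,0]},{"dp":[0,-0.004,0],"turn":[0,0,0]},{"dp":[0,-0.005,0],"turn":[0,0,0]},{"dp":[0,-0.006,0],"turn":[0,0,0]},{"dp":[0,-0.007,0],"turn":[0,0,0]},{"dp":[0,-0.0075,0],"turn":[0,0,0]},{"dp":[0,-0.008,0],"turn":[0,0,0]}]}}

```text
time: 8.7
tool_pos: [0.5971, -0.226, 0.0327]
tool_rot: [2.133, 1.57, 2.072]
contact_force: [-0.2, 6.7, 3.7]
opening: 0.0006
```

{"method": "move_arm", "body": {"deltas": [{"dp":[0,-0.0005,0],"turn":[0,0,0]},{"dp":[0,-0.001,0],"turn":[0,0,0]},{"dp":[0,-0.0015,0],"turn":[0,0,0]},{"dp":[0,-0.002,0],"turn":[0,0,0]}]}}

```text
time: 9.1
tool_pos: [0.597, -0.2265, 0.0328]
tool_rot: [1.83, 1.568, 1.769]
contact_force: [0.6, 13.0, 5.2]
opening: 0.0007
```

{"method": "move_arm", "body": {"deltas": [{"dp":[0,-0.0005,0],"turn":[0,0,0]},{"dp":[0,-0.001,0],"turn":[0,0,0]}]}}

```text
time: 9.3
tool_pos: [0.597, -0.2268, 0.0328]
tool_rot: [1.814, 1.567, 1.753]
contact_force: [0.5, 14.9, 7.8]
opening: 0.0005
```

{"method": "move_arm", "body": {"deltas": [{"dp":[0,-0.0005,0],"turn":[0,0,0]},{"dp":[0,-0.001,0],"turn":[0,0,0]}]}}

```text
time: 9.5
tool_pos: [0.5969, -0.2269, 0.0329]
tool_rot: [1.796, 1.566, 1.736]
contact_force: [1.8, 17.4, 7.6]
opening: 0.0004
```

Run:
```python
from cell import robot; from way import *
o=robot.observe(); print(o["tool_pos"],o["contact_force"],w2g(o["tool_pos"]*1000))
for n in ("scene","side"):
    p,d=robot.read_camera(n); np.save(f"pics/{n}8_d.npy",d)
    a=p[210:285,290:390] if n=="scene" else p[145:225,230:330]
    cv2.imwrite(f"pics/{n}8.png",cv2.resize(a[:,:,::-1],None,fx=7,fy=7,interpolation=cv2.INTER_CUBIC))
```

```text
[ 0.59694266 -0.22688772  0.03285012] [ 1.76764764 17.35538541  7.64374489] [ -0.60004883 -40.99747787]
```

View pics/scene8.png

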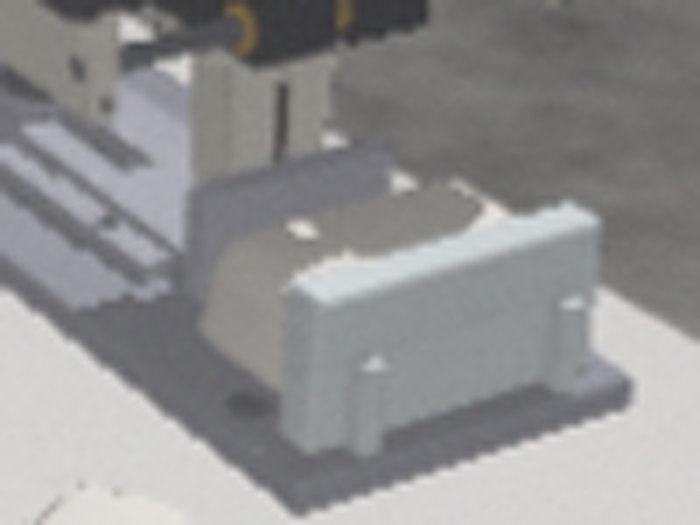

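View pics/side8.png

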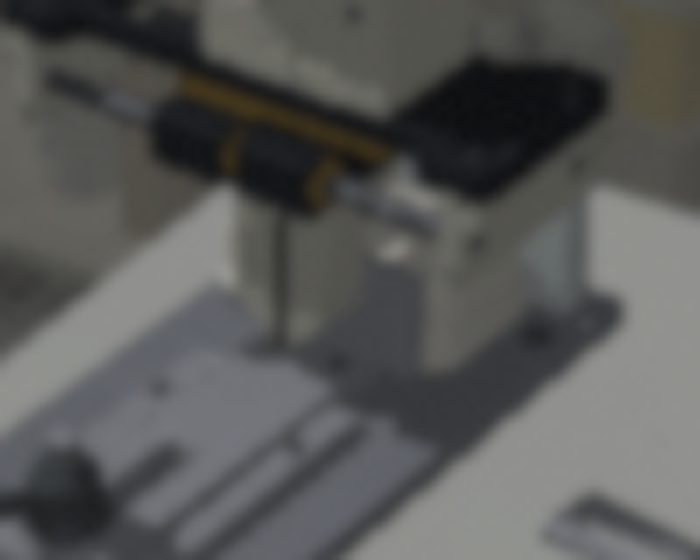

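Force climbs steadily (17 N) while the position stands still, so the stop, block and fence are pressed together. I'll back off and look from above.

{"method": "move_arm", "body": {"deltas": [{"dp":[0,0.005,0],"turn":[0,0,0]},{"dp":[0,0.012,0],"turn":[0,0,0]},{"dp":[-0.02,0.015,0],"turn":[0,0,0]},{"dp":[-0.06,0.015,0],"turn":[0,0,0]},{"dp":[-0.1,0.012,0],"turn":[0,0,0]},{"dp":[-0.135,-0.01,0],"turn":[0,0,0]},{"dp":[-0.14,-0.05,0],"turn":[0,0,0]},{"dp":[-0.14,-0.085,0],"turn":[0,0,0]},{"dp":[-0.14,-0.105,0],"turn":[0,0,0]},{"dp":[-0.14,-0.105,0],"turn":[0,0,0]}]}}

```text
time: 10.6
tool_pos: [0.5894, -0.3391, 0.1721]
tool_rot: [-1.78, 1.569, -1.845]
contact_force: [-0.7, 0.5, -0.3]
opening: 0.0003
```

Run:
```python
from cell import robot; from way import *
o=robot.observe(); print(o["tool_pos"],o["contact_force"],w2g(o["tool_pos"]*1000))
ci=robot.camera_info("wrist"); p,d=robot.read_camera("wrist"); cv2.imwrite("pics/wrist9.png",p[:,:,::-1])
np.save("pics/wrist9_d.npy",d); np.save("pics/wrist9_ci.npy",ci,allow_pickle=True)
```

```text
[ 0.58938481 -0.33908377  0.17208456] [-0.70271824  0.53516597 -0.25211534] [  -1.41656917 -153.44483365]
```

View pics/wrist9.png

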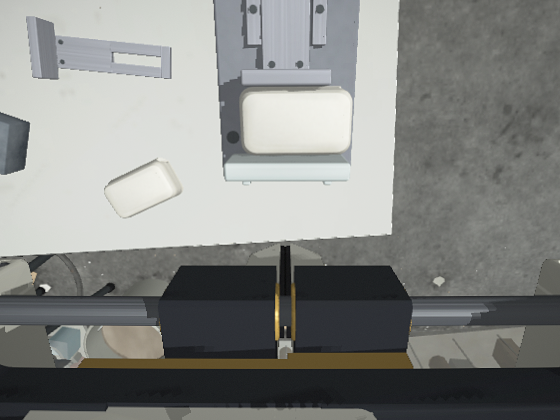

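Run:
```python
import cv2
a=cv2.imread("pics/wrist9.png")[55:190,215:365]; cv2.imwrite("pics/w9.png",cv2.resize(a,None,fx=5,fy=5,interpolation=cv2.INTER_CUBIC))
```

```text
(no output)
```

View pics/w9.png

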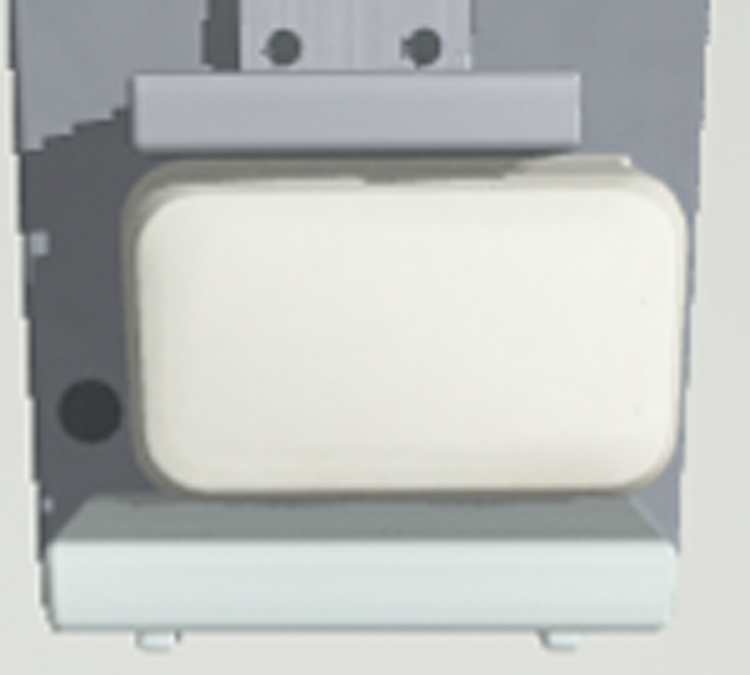

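```bash
cat > m9.py <<'E'
from way import *
ci=np.load("pics/wrist9_ci.npy",allow_pickle=True).item(); d=np.load("pics/wrist9_d.npy")
D=lambda x,y:(x/5+215-.4,y/5+55-.4)
P=lambda pts,h:[w2g(q*1000).round(1).tolist() for q in at_height(ci,np.array(pts,float),h)]
print("head front top",P([D(137,148),D(360,148),D(578,147)],.056)); print("head back top",P([D(140,73),D(360,72),D(575,72)],.056))
print("fence inner top",P([D(50,541),D(360,540),D(670,540)],.062)); print("fence outer top",P([D(50,628),D(665,626)],.062))
print("block top fence side edge",P([D(200,492),D(620,490)],.040)); print("block stop side, max outline",P([D(200,160),D(600,158)],.030))
X=cloud(ci,d)
for q in [D(360,110),D(360,340),D(360,585)]:
    u,v=np.round(q).astype(int); print(X[v,u].round(4))
E
python3 m9.py
```

```text
head front top [[-34.2, -63.0], [0.2, -63.2], [33.8, -63.2]]
head back top [[-33.3, -52.2], [0.2, -52.2], [33.0, -52.4]]
fence inner top [[-50.2, -123.1], [-0.1, -123.2], [50.0, -123.4]]
fence outer top [[-51.0, -137.6], [50.0, -137.7]]
block top fence side edge [[-27.7, -118.9], [45.1, -118.9]]
block stop side, max outline [[-26.8, -64.2], [40.9, -64.2]]
[ 0.597  -0.2439  0.0563]
[ 0.5948 -0.279   0.0467]
[ 0.5924 -0.3166  0.0625]
```

The gap between head and fence measures 60.1 mm, so the block sits snug. Next I'll bring the shut fingers to the clockwise side of the lever.

{"method": "move_arm", "body": {"deltas": [{"dp":[-0.005,0.02,0.005],"turn":[0,0,0]},{"dp":[-0.01,0.055,0.015],"turn":[0,0,0]},{"dp":[-0.01,0.09,0.025],"turn":[0,0,0]},{"dp":[-0.01,0.13,0.035],"turn":[0,0,0]},{"dp":[-0.01,0.17,0.045],"turn":[0,0,0]},{"dp":[-0.01,0.21,0.055],"turn":[0,0,0]},{"dp":[-0.005,0.245,0.061],"turn":[0,0,0]},{"dp":[0,0.275,0.064],"turn":[0,0,0]},{"dp":[0,0.29,0.064],"turn":[0,0,0]},{"dp":[0,0.29,0.064],"turn":[0,0,0]}]}}

```text
time: 11.65
tool_pos: [0.6718, -0.0461, 0.1731]
tool_rot: [1.652, 1.571, 1.596]
contact_force: [-0.1, -0.8, 0.3]
opening: 0.0005
```

Run:
```python
from cell import robot; from way import *
o=robot.observe(); print(o["tool_pos"],o["contact_force"],w2g(o["tool_pos"]*1000)); print(toolR(o).as_matrix().round(4))
```

```text
[ 0.67180503 -0.0460902   0.17312526] [-0.13987385 -0.77089369  0.32429635] [ 63.28627124 143.96375963]
[[-0.000e+00  5.610e-02  9.984e-01]
 [ 2.000e-04  9.984e-01 -5.610e-02]
 [-1.000e+00  2.000e-04 -0.000e+00]]
```

{"method": "move_arm", "body": {"deltas": [{"dp":[0.03,-0.003,0],"turn":[0,0,0]},{"dp":[0.07,-0.006,0],"turn":[0,0,0]},{"dp":[0.11,-0.006,0],"turn":[0,0,0]},{"dp":[0.13,-0.006,0],"turn":[0,0,0]},{"dp":[0.137,-0.006,0],"turn":[0,0,0]},{"dp":[0.137,-0.006,0],"turn":[0,0,0]},{"dp":[0.137,-0.006,0],"turn":[0,0,0]}]}}

```text
time: 12.35
tool_pos: [0.6727, -0.0565, 0.0375]
tool_rot: [-0.217, 1.568, -0.278]
contact_force: [-0.1, 0.0, -0.2]
opening: 0.0006
```

Run:
```python
from cell import robot; from way import *
o=robot.observe(); print(o["tool_pos"],o["contact_force"],w2g(o["tool_pos"]*1000))
g0=w2g(o["tool_pos"]*1000)
for th in np.arange(1.84,-.31,-.1): 
    rc=np.interp(th,[-.2,0.2,1.8],[74,68,66]); q=pusher(th,rc,-1,19,10.5); print(round(th,2),q.round(1),"d(y,z) mm",(q-g0)[::-1].round(1))
```

```text
[ 0.67266532 -0.05645497  0.03752628] [-0.12032732  0.03503106 -0.16127278] [ 64.76652142 133.66922063]
1.84 [ 45.6 130.9] d(y,z) mm [ -2.8 -19.2]
1.74 [ 39.2 135.3] d(y,z) mm [  1.7 -25.5]
1.64 [ 32.2 139.1] d(y,z) mm [  5.5 -32.6]
1.54 [ 25.3 142.1] d(y,z) mm [  8.5 -39.5]
1.44 [ 19.3 144.6] d(y,z) mm [ 10.9 -45.5]
1.34 [ 12.9 146.4] d(y,z) mm [ 12.8 -51.9]
1.24 [  6.1 147.6] d(y,z) mm [ 14.  -58.6]
1.14 [ -1.  148.1] d(y,z) mm [ 14.4 -65.7]
1.04 [ -8.3 147.8] d(y,z) mm [ 14.1 -73. ]
0.94 [-15.7 146.6] d(y,z) mm [ 12.9 -80.5]
0.84 [-23.1 144.5] d(y,z) mm [ 10.8 -87.9]
0.74 [-30.5 141.5] d(y,z) mm [  7.8 -95.2]
0.64 [-37.5 137.6] d(y,z) mm [   3.9 -102.3]
0.54 [-44.2 132.7] d(y,z) mm [  -1. -109.]
0.44 [-50.4 127. ] d(y,z) mm [  -6.7 -115.1]
0.34 [-55.9 120.5] d(y,z) mm [ -13.2 -120.6]
0.24 [-60.6 113.2] d(y,z) mm [ -20.5 -125.4]
0.14 [-65.3 105.5] d(y,z) mm [ -28.2 -130.1]
0.04 [-69.6  97.1] d(y,z) mm [ -36.6 -134.3]
-0.06 [-72.9  90.3] d(y,z) mm [ -43.4 -137.7]
-0.16 [-75.9  84.4] d(y,z) mm [ -49.2 -140.6]
-0.26 [-77.4  78.2] d(y,z) mm [ -55.4 -142.2]
```

{"method": "move_arm", "body": {"deltas": [{"dp":[0.001,-0.002,-0.01],"turn":[0,0,0]},{"dp":[0.002,-0.002,-0.019],"turn":[0,0,0]},{"dp":[0.002,0.002,-0.026],"turn":[0,0,0]},{"dp":[0.002,0.006,-0.033],"turn":[0,0,0]},{"dp":[0.002,0.009,-0.04],"turn":[0,0,0]},{"dp":[0.002,0.011,-0.046],"turn":[0,0,0]},{"dp":[0.002,0.013,-0.052],"turn":[0,0,0]},{"dp":[0.002,0.014,-0.059],"turn":[0,0,0]},{"dp":[0.002,0.0145,-0.066],"turn":[0,0,0]},{"dp":[0.002,0.014,-0.073],"turn":[0,0,0]}]}}

```text
time: 13.35
tool_pos: [0.5996, -0.0369, 0.0339]
tool_rot: [0.143, 1.57, 0.082]
contact_force: [4.8, -0.6, 0.7]
opening: 0.0006
```

{"method": "move_arm", "body": {"deltas": [{"dp":[0,-0.001,-0.0075],"turn":[0,0,0]},{"dp":[0,-0.003,-0.015],"turn":[0,0,0]},{"dp":[0,-0.006,-0.022],"turn":[0,0,0]},{"dp":[0,-0.01,-0.029],"turn":[0,0,0]},{"dp":[0,-0.015,-0.036],"turn":[0,0,0]},{"dp":[0,-0.021,-0.042],"turn":[0,0,0]},{"dp":[0,-0.027,-0.048],"turn":[0,0,0]},{"dp":[0,-0.0345,-0.0525],"turn":[0,0,0]}]}}

```text
time: 14.15
tool_pos: [0.544, -0.0687, 0.0335]
tool_rot: [2.847, 1.569, 2.787]
contact_force: [2.1, 2.4, -0.3]
opening: 0.0006
```

Run:
```python
from cell import robot; from way import *
o=robot.observe(); print(o["tool_pos"],o["contact_force"],w2g(o["tool_pos"]*1000))
p,d=robot.read_camera("wrist"); cv2.imwrite("pics/wrist10.png",p[:,:,::-1])
p,d=robot.read_camera("side"); cv2.imwrite("pics/side10.png",cv2.resize(p[120:270,170:370,::-1],None,fx=4,fy=4,interpolation=cv2.INTER_CUBIC))
```

```text
[ 0.54398095 -0.06873474  0.03352242] [ 2.08438723  2.43257806 -0.33812647] [-62.94994064 113.69511759]
```

View pics/side10.png

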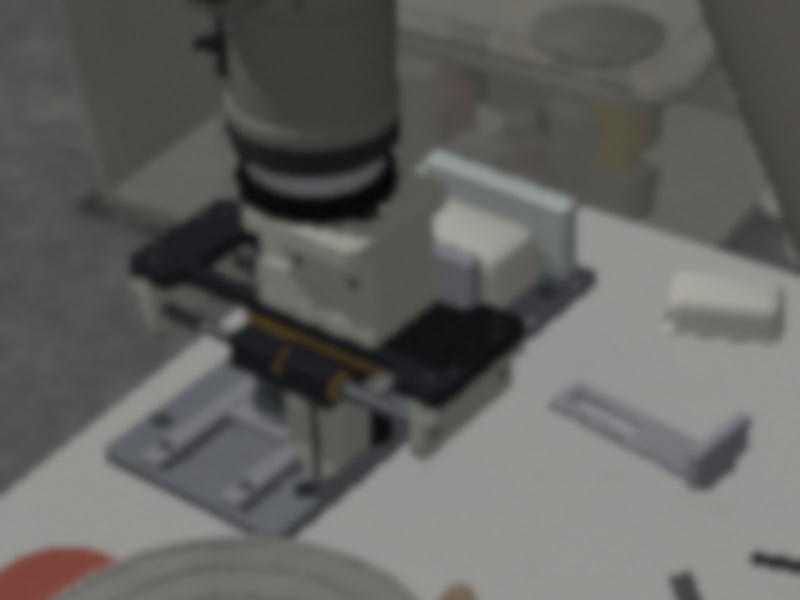

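View pics/wrist10.png

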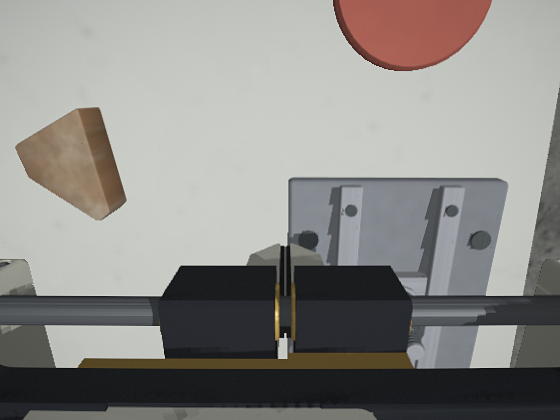

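The force shows the lever is following; the fingers hide the lever in both views. I'll carry on round to the tight position.

{"method": "move_arm", "body": {"deltas": [{"dp":[0,-0.005,-0.003],"turn":[0,0,0]},{"dp":[0,-0.01,-0.005],"turn":[0,0,0]},{"dp":[0,-0.014,-0.0075],"turn":[0,0,0]},{"dp":[0,-0.018,-0.0095],"turn":[0,0,0]},{"dp":[0,-0.021,-0.011],"turn":[0,0,0]},{"dp":[0,-0.024,-0.012],"turn":[0,0,0]}]}}

```text
time: 14.85
tool_pos: [0.5318, -0.0918, 0.0338]
tool_rot: [0.36, 1.57, 0.3]
contact_force: [3.6, 4.1, -0.2]
opening: 0.0005
```

{"method": "move_arm", "body": {"deltas": [{"dp":[0,-0.002,-0.0005],"turn":[0,0,0]},{"dp":[0,-0.004,-0.001],"turn":[0,0,0]},{"dp":[0,-0.006,-0.0015],"turn":[0,0,0]}]}}

```text
time: 15.15
tool_pos: [0.53, -0.0974, 0.0338]
tool_rot: [0.755, 1.57, 0.695]
contact_force: [2.2, 5.3, 0.6]
opening: 0.0003
```

Run:
```python
from cell import robot; from way import *
o=robot.observe(); print(o["tool_pos"],o["contact_force"],w2g(o["tool_pos"]*1000))
```

```text
[ 0.52998166 -0.09743267  0.0337941 ] [2.17517509 5.3474378  0.57918361] [-75.20320148  84.2093765 ]
```

{"method": "move_arm", "body": {"deltas": [{"dp":[0,-0.0015,-0.0003],"turn":[0,0,0]},{"dp":[0,-0.003,-0.0006],"turn":[0,0,0]}]}}

```text
time: 15.35
tool_pos: [0.5293, -0.1003, 0.0338]
tool_rot: [0.751, 1.57, 0.691]
contact_force: [3.4, 4.8, 0.5]
opening: 0.0007
```

{"method": "move_arm", "body": {"deltas": [{"dp":[0,-0.0015,-0.0003],"turn":[0,0,0]},{"dp":[0,-0.003,-0.0006],"turn":[0,0,0]}]}}

```text
time: 15.55
tool_pos: [0.5285, -0.1032, 0.0338]
tool_rot: [0.859, 1.57, 0.799]
contact_force: [2.7, 5.7, 0.3]
opening: 0.0003
```

{"method": "move_arm", "body": {"deltas": [{"dp":[0,-0.001,0],"turn":[0,0,0]},{"dp":[0,-0.002,0],"turn":[0,0,0]}]}}

```text
time: 15.75
tool_pos: [0.5283, -0.1051, 0.0338]
tool_rot: [1.143, 1.57, 1.083]
contact_force: [2.9, 6.4, 0.5]
opening: 0.0007
```

{"method": "move_arm", "body": {"deltas": [{"dp":[0,-0.001,0],"turn":[0,0,0]},{"dp":[0,-0.002,0],"turn":[0,0,0]}]}}

```text
time: 15.95
tool_pos: [0.5283, -0.1062, 0.0338]
tool_rot: [1.365, 1.569, 1.305]
contact_force: [5.6, 11.1, 1.0]
opening: 0.0003
```

{"method": "move_arm", "body": {"deltas": [{"dp":[0,-0.001,0],"turn":[0,0,0]},{"dp":[0,-0.002,0],"turn":[0,0,0]}]}}

```text
time: 16.15
tool_pos: [0.5283, -0.1071, 0.0337]
tool_rot: [1.429, 1.567, 1.368]
contact_force: [6.6, 17.6, 0.0]
opening: 0.0004
```

Run:
```python
from cell import robot; from way import *
o=robot.observe(); print(o["tool_pos"],o["contact_force"],w2g(o["tool_pos"]*1000))
p,d=robot.read_camera("scene"); cv2.imwrite("pics/scene11.png",cv2.resize(p[170:300,230:400,::-1],None,fx=4,fy=4,interpolation=cv2.INTER_CUBIC))
```

```text
[ 0.52831611 -0.10711812  0.0336881 ] [ 6.63065947 17.55100041  0.0239448 ] [-76.2849671   74.44148133]
```

View pics/scene11.png

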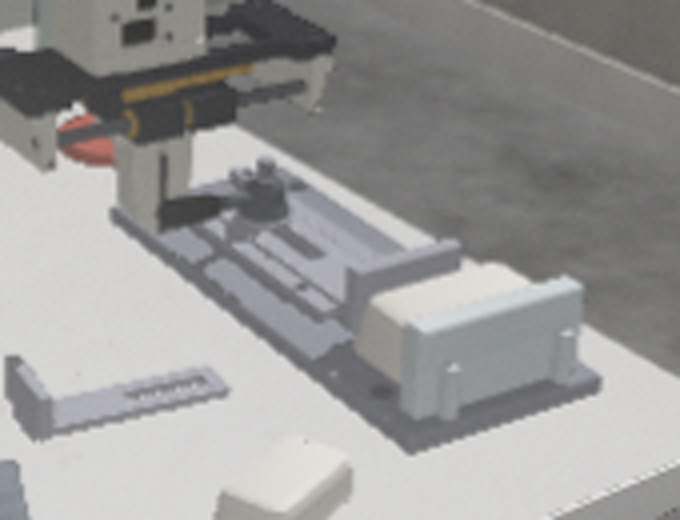

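The force jumped to 18 N with hardly any motion, so the nut is at its tight end. I'll back off, lift and check.

{"method": "move_arm", "body": {"deltas": [{"dp":[0,0.008,0],"turn":[0,0,0]},{"dp":[0,0.02,0],"turn":[0,0,0]},{"dp":[-0.03,0.025,0],"turn":[0,0,0]},{"dp":[-0.07,0.025,0],"turn":[0,0,0]},{"dp":[-0.11,0.02,0],"turn":[0,0,0]},{"dp":[-0.14,-0.01,0.015],"turn":[0,0,0]},{"dp":[-0.16,-0.05,0.03],"turn":[0,0,0]},{"dp":[-0.18,-0.09,0.045],"turn":[0,0,0]},{"dp":[-0.19,-0.13,0.06],"turn":[0,0,0]},{"dp":[-0.2,-0.17,0.07],"turn":[0,0,0]}]}}

```text
time: 17.2
tool_pos: [0.5876, -0.285, 0.2344]
tool_rot: [-1.794, 1.57, -1.854]
contact_force: [-0.1, -0.5, 0.2]
opening: 0.0007
```

{"method": "move_arm", "body": {"deltas": [{"dp":[0,-0.03,0.002],"turn":[0,0,0]},{"dp":[0,-0.05,0.004],"turn":[0,0,0]},{"dp":[0,-0.05,0.004],"turn":[0,0,0]},{"dp":[0,-0.05,0.004],"turn":[0,0,0]}]}}

```text
time: 17.6
tool_pos: [0.588, -0.3333, 0.2331]
tool_rot: [2.66, 1.569, 2.598]
contact_force: [-0.2, 0.0, 0.3]
opening: 0.0005
```

Run:
```python
from cell import robot; from way import *
o=robot.observe(); print(o["tool_pos"],o["contact_force"],w2g(o["tool_pos"]*1000))
ci=robot.camera_info("wrist"); p,d=robot.read_camera("wrist"); cv2.imwrite("pics/wrist12.png",p[:,:,::-1])
np.save("pics/wrist12_d.npy",d); np.save("pics/wrist12_ci.npy",ci,allow_pickle=True)
```

```text
[ 0.58798948 -0.33328147  0.23305845] [-0.24367778  0.01858092  0.26399497] [  -3.15731838 -147.7366388 ]
```

View pics/wrist12.png

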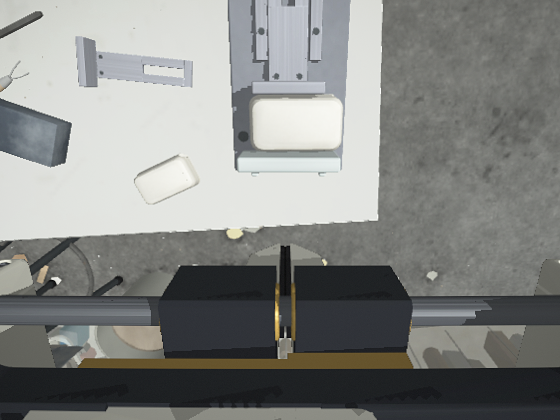

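Run:
```python
from cell import robot; from way import *
a=cv2.imread("pics/wrist12.png")[75:185,225:355]; cv2.imwrite("pics/w12.png",cv2.resize(a,None,fx=6,fy=6,interpolation=cv2.INTER_CUBIC))
for n in ("scene","side"):
    p,d=robot.read_camera(n); 
    a=p[170:300,230:390] if n=="scene" else p[130:260,190:350]
    cv2.imwrite(f"pics/{n}12.png",cv2.resize(a[:,:,::-1],None,fx=4.6,fy=4.6,interpolation=cv2.INTER_CUBIC))
```

```text
(no output)
```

View pics/w12.png

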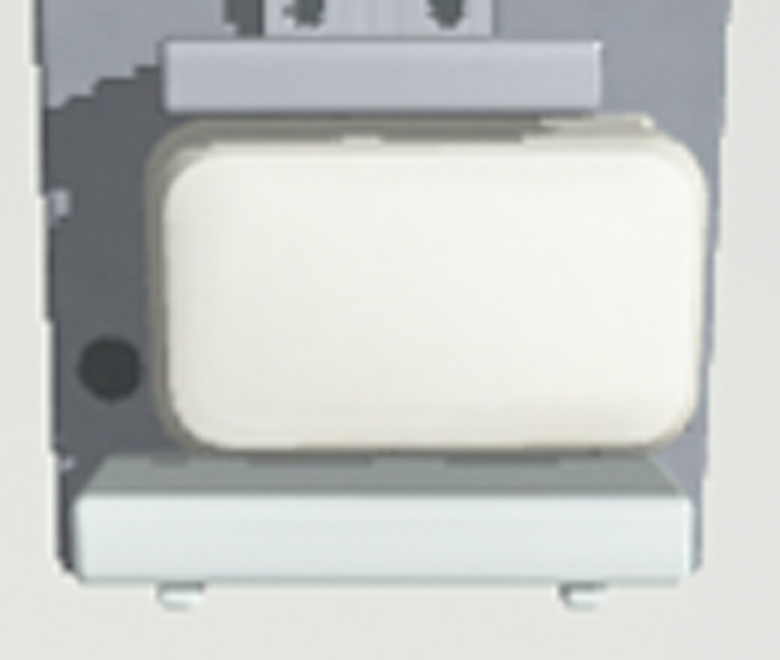

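View pics/side12.png

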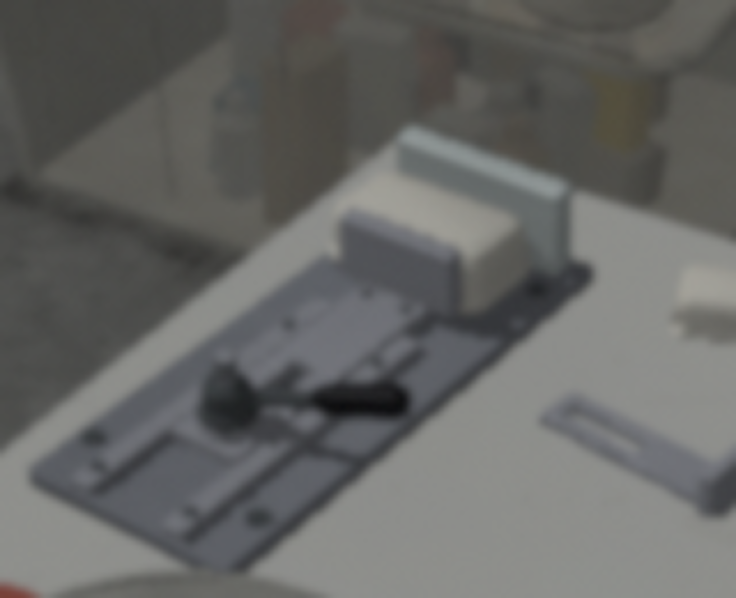

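View pics/scene12.png

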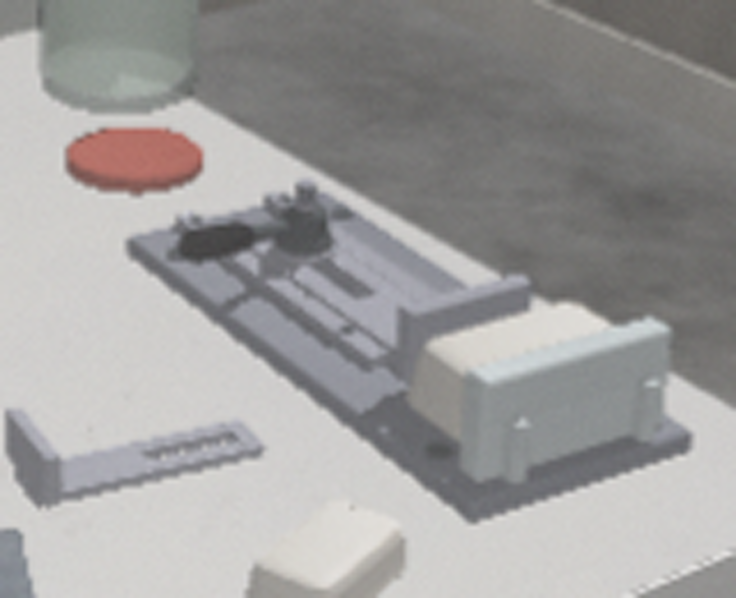

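Run:
```python
from cell import robot; from way import *
ci=np.load("pics/wrist12_ci.npy",allow_pickle=True).item()
D=lambda x,y:(x/6+225-.42,y/6+75-.42)
P=lambda c,pts,h:[w2g(q*1000).round(1).tolist() for q in at_height(c,np.array(pts,float),h)]
print("head front",P(ci,[D(170,110),D(380,110),D(595,109)],.056)); print("fence inner",P(ci,[D(80,493),D(380,492),D(690,492)],.062))
si=robot.camera_info("side"); T=lambda x,y:(x/4.6+190-.4,y/4.6+130-.4)
sc=robot.camera_info("scene"); S=lambda x,y:(x/4.6+230-.4,y/4.6+170-.4)
print("grip side",P(si,[T(330,399),T(395,399),T(362,399)],.050)); print("grip scene",P(sc,[S(215,242)],.050))
print(robot.observe()["time"],robot.observe()["contact_force"])
```

```text
head front [[-33.8, -63.0], [-0.6, -63.1], [33.5, -63.0]]
fence inner [[-49.9, -123.0], [-0.6, -122.9], [50.4, -123.0]]
grip side [[-50.7, 64.0], [-74.5, 46.6], [-62.5, 55.5]]
grip scene [[-66.9, 54.5]]
17.75 [ 0.37689253 -0.09206693  0.00876786]
```

```bash
python3 -c "
from cell import robot
print(robot.hand_in())"
```

```text
the job is handed in; nothing more can be done
None
```

The stop is set to the large white block and the nut is tight. I handed the job in at about 18 s of the 64 s allowed.

- **Slackening:** I swung the lever clockwise from about -0.12 to about 1.8 rad.
- **Sliding:** I pushed the back of the stop's head towards the fence until the force rose to 17 N with no further travel. The force while sliding was about 5 N.
- **Tightening:** I swung the lever back anticlockwise until the force jumped to about 18 N with hardly any motion.

**Last checks:**
- The gap between stop and fence measured 60.1 mm before clamping and 59.9 mm after, against a 60 mm block, so clamping did not shift the stop.
- The grip's position in the scene and side cameras puts the nut at about -0.29 rad, close to its tight end at -0.3.
- The block lies square in the gauge. The disc, distractor stop and small block looked unmoved in the last pictures. The wedge was not in them, but nothing touched it.
- The fingers are clear of everything, about 0.23 m up.

**Disagreements:** my two readings of the grip's position differed by about 4 mm between the cameras, within what I can read off the blurred side view. One move call was refused for a missing turn entry and moved nothing. No check failed.

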